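Set and clamp the slotted stop of a glass-packing jig

TASK

Set the stop of the packing jig: slide the slotted steel bracket along its two bolts until its upright flange presses against the tip of the marker post's set screw, pressing lightly but definitely (some 5 N) for a moment and never shoving hard. Then swing the clamp lever clockwise, without straining it, until it is firmly tight with the flange still touching the screw tip, and leave the glassware and the other things where they stand.

Things in the scene. Friction and masses are not known exactly. Their poses are not given: they have to be found in the camera images.
- jig_board: plywood board fixed to the table, 240 (x) x 420 (y) x 15 mm thick; origin mid underside; +x away from the robot at yaw 0, +y the way the slotted stop must slide. On its centre line (x = 0) stand two 8 mm bolts: clamp bolt at y = -61 mm, guide bolt at y = +41 mm (18 mm round head, top 30 mm above the table)
- slotted_stop: loose steel bracket, 0.18-0.35 kg, on the board over both bolts, axes as the board: plate 60 (x) x 230 (y) x 6 mm with two 88 x 10 mm slots; upright flange at its +y end, 60 wide, y = 107 to 115 mm, top 56 mm above the underside. Origin: mid underside. Slides along y against 1 to 4 N of friction, 1 mm play sideways
- marker_post: fixed steel post ahead of the flange on the board's centre line, axes as the board: block 36 (x) x 16 (y) x 42 mm on a foot plate reaching to +y. A 10 mm brass set screw goes through it along y, axis 28 mm above the board; its tip, on the -y side, marks where the flange belongs. It sticks out 3 to 36 mm, differently each time and not measured: find it by feel. Origin: foot of the block's -y face
- clamp_lever: dark lever on the vertical clamp bolt; origin on its axis, 40 mm above the table, under the 22 mm hub; arm 54 mm up, at the start pointing roughly to board +x. CLOCKWISE from above (arm from board +x to -y) screws the washer down: about 4 N at the knob while loose, rising steeply after 0.6 to 1.1 rad; 7 to 12 N at the knob is firmly tight. Stays where left
- lever_knob (a point): top centre of the upright black knob at the lever's end: 16 mm diameter, 34 mm high, from 48 to 82 mm above the table, 70 mm from the bolt's axis; it is pushed sideways to swing the lever
- clamp_washer: square steel washer 26 x 26 x 4 mm on the clamp bolt under the lever; goes down onto the bracket as the lever turns clockwise; origin in the middle of its underside
- shot_glass1: small clear shot glass, 42 mm across, 55 mm high, standing on the board's far side level with the upright flange; a bystander, origin in the middle of its underside
- shot_glass2: the same kind of shot glass, standing on the board's near right corner; a bystander, origin in the middle of its underside
- glass_mug: clear glass mug, 72 mm across, 95 mm high; a bystander, origin in the middle of its underside
- decanter: clear glass decanter, 124 mm across, 165 mm high; a bystander, origin in the middle of its underside
- wrench: steel open-ended wrench, 160 mm long, lying on the table; a bystander, origin in the middle of its underside (lying)
- stopper_jar: glass jar with black cap, 60 mm across, 100 mm high; a bystander, origin in the middle of its underside
There are look-alikes about, which are no part of the job. Of the things shaped like the slotted_stop, the steel one is meant.

How it is judged:
By the outcome, as a careful person would: the job done as asked, in the order asked, and still so for the second after the job is handed in, with the robot touching nothing.
It also fails if it takes over 64 s, if anything falls off the work surface, if the arm or the gripper's body presses on something with over 40 N, if the wrist force passes 120 N, or if a joint passes its speed limit or range.

ROBOT

A 6-joint arm with a two-finger parallel gripper is mounted at the origin on the work surface. World frame = base frame: x ahead of the robot, y to its left, z up, the work surface at z = 0. Lengths are in m, angles in rad, forces in N, time in s.
With the tool pointing down it reaches from about 0.375 to 0.975 m from the base axis. Payload 3.8 kg.
Tool frame: the origin (TCP) lies midway between the tips of the shut fingers; the grasp point (between the pads) lies 19 mm behind it; z points along the fingers, y is the direction in which the jaws open and shut (so a half turn about z gives the same grasp; the last joint's range is limited). The gripper opens to 85 mm and grips with 20 to 120 N. Pads are 22 mm wide; open, the fingers measure 114 mm over their backs; the gripper's body (76 mm by 85 mm) begins 54 mm behind the grasp point. The pads swing forward as they close: fully open they stand 13 mm farther back than shut.
Start: joints at [1.131, 0.264, 1.604, -0, 1.274, -0.037], TCP at [0.265, 0.621, 0.231] pointing down, gripper open.
Joint ranges: [-2.63, 2.63], [-0.94, 2.18], [0.31, 2.57], [-1.31, 4.45], [0, 2.66], [-2.55, 2.55]. Speed limits (rad/s): [2.57, 2.57, 3.14, 3.14, 3.14, 3.14].

INTERFACE

Orientations are given as a rotation vector (axis times angle).
In Python, from workcell import bot gives the robot as it stands.
- The arm moves only by the tool drive_tool, never from a script. Its argument "steps" is a list of rows, each a list of 2 entries, a list of its own where there are three numbers: the shift along the tool's x, y, z in mm, then the turn about the tool's z in degrees. In form: [[[dx, dy, dz], twist], ...]. A call has 1 to 8 rows; each row shifts and turns the commanded pose from where the row before left it, along the tool's axes as they then stand; what a row does not reach is not made up. A row lasts 1/12 s, in which the tool goes at most 41.7 mm and 7.16 degrees, less where a joint would pass 70% of its speed; a pose out of reach is approached as far as the arm can. A call is refused whole if a number of a shift passes 41.7 or a number of a turn 7.16, either way. A call with a gripper value outside its range is refused whole. "jaw" is the opening, from 0 (shut) to 1 (fully open), set as the call begins (left out, the last holds). The fingers move at their own pace and stop on an object; "force" is the grip in N (left out, the last holds). Time passes only in rows, so rows that do not move let the fingers close. It gives the time, the measured TCP pose, the force and the opening at its end, in the units of the state.
- bot.read_state(): the state, without advancing time (a new reading comes with each control period).
- bot.read_camera(name): name is "side" or "top" or "wrist"; returns the picture (420x560x3 uint8, red, green, blue); there is no depth.
- bot.camera_info(name): a dict with "fx", "fy", "cx", "cy" (pixels), "position" and "attitude" of the camera in the world. Camera axes: x right, y down, z forward; pixel columns grow to the right and rows downward; lengths in m; the calibration is good to about 2 mm. A picture is of the moment at which its call begins: read the wrist's pose just before it. camera_info takes no time and is no camera call; for the wrist camera it gives the pose at the moment of the call.
- bot.finish_job(): hands the job in, once; it reports no verdict.
The state is a dict: "time": time; "q": joint angles; "joint_vel": joint speeds; "joint_torque": joint torques, N m; "tool_pos": TCP position; "tcp_rot": TCP orientation; "wrist_force": force on the tool from outside, world axes, zero at the start; "torque": the same for the moment, N m; "width": opening from 0.0 (shut) to 1.0 (fully open).
Only numpy, scipy, OpenCV 4.12 (cv2) and the standard library are available. Lean on these libraries where they do the work, as an engineer would, in place of code of your own. Each camera call takes 0.05 s, during which the arm holds its last target.

## Working session

There is one attempt and no reset: what is moved stays moved. The work goes in short steps, Python scripts to look and compute and a tool call to move; the robot and the scene stay as the last step left them, time stands still between calls to the robot, and variables do not carry over. Pictures are saved under pics/ and viewed, and the job is handed in when it is done.

Besides the shell and the picture viewer there is one more tool, called after "Request:" as name([rows], argument=value, ...), one row to a line, values as JSON. drive_tool: Moves the arm, as the interface text tells. Its arguments: {"type":"object","properties":{"steps":{"type":"array","items":{"type":"array"}},"jaw":{"type":"number"},"force":{"type":"number"}},"required":["steps"]}

```bash
ls; mkdir -p pics
python3 - <<'E'
from workcell import bot
import cv2
s=bot.read_state()
print(s)
for n in ["top","side","wrist"]:
    i=bot.camera_info(n); print(n,i)
    im=bot.read_camera(n); cv2.imwrite(f"pics/{n}0.png",im[:,:,::-1])
E
```

```text
pics
{'time': 0.0, 'q': array([ 1.13114849e+00,  2.64752123e-01,  1.60537495e+00, -1.04696326e-06,
        1.27368386e+00, -3.68973639e-02]), 'joint_vel': array([-0.0005679 , -0.00150595,  0.00134655, -0.00255613,  0.00242728,
       -0.00044278]), 'joint_torque': array([-7.97052799e-04, -5.15119278e+01, -3.67305887e+01, -3.01493292e-04,
        1.31674277e-02, -1.13083286e-05]), 'tool_pos': array([0.26425767, 0.62033346, 0.2299622 ]), 'tcp_rot': array([-0.62826647, -3.07759498,  0.00338583]), 'wrist_force': array([ 1.24114488, -0.06608974,  0.42022701]), 'torque': array([ 0.02220602, -0.03256079,  0.03272123]), 'width': 1.005039642595186}
top {'fx': 398.576864633257, 'fy': 398.576864633257, 'cx': 278.02365004810963, 'cy': 210.911242338362, 'position': array([ 0.21286416, -0.07893637,  1.19228431]), 'attitude': array([-2.1082303 ,  2.12525018, -0.19582721])}
side {'fx': 539.8408828619451, 'fy': 539.8408828619451, 'cx': 273.69951195941275, 'cy': 202.94574982793853, 'position': array([-0.28109422, -1.20314632,  0.88514849]), 'attitude': array([-2.05796505,  0.57837345, -0.32711115])}
wrist {'fx': 316.8657073017528, 'fy': 316.8657073017528, 'cx': 279.6136400230597, 'cy': 210.605049046402, 'position': array([0.19171283, 0.65103275, 0.37365009]), 'attitude': array([2.39527583, 1.58458342, 0.24362424])}
```

View pics/top0.png

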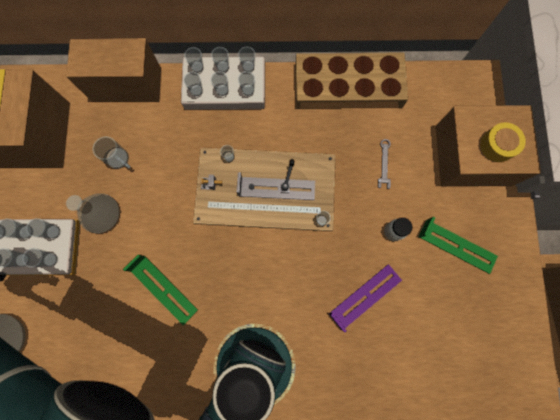

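View pics/side0.png

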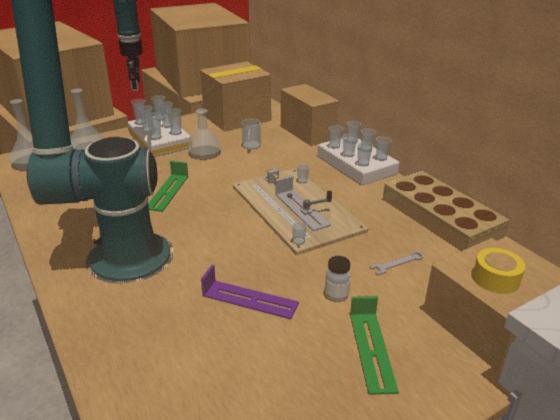

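View pics/wrist0.png

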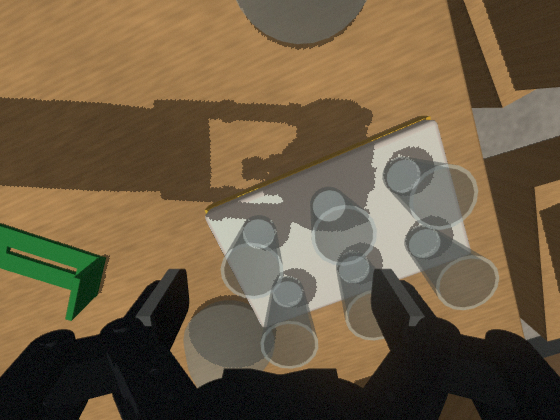

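Candidates shaped like the stop, in the top view: steel on the board (277,188), green (162,290), purple (366,297) and green (460,245). The steel one on the board over the bolts is the one meant, so I'll check it in a close crop.

```bash
cat > h.py <<'E'
import numpy as np, cv2
from scipy.spatial.transform import Rotation as R
from workcell import bot
def cam(n):
    i=bot.camera_info(n); K=np.array([[i['fx'],0,i['cx']],[0,i['fy'],i['cy']],[0,0,1]])
    return K,R.from_rotvec(i['attitude']).as_matrix(),np.array(i['position'])
def ray(n,u,v,z,c=None):
    K,M,p=c or cam(n); d=M@np.linalg.solve(K,[u,v,1.]); return p+d*(z-p[2])/d[2]
def proj(n,X,c=None):
    K,M,p=c or cam(n); x=K@(M.T@(np.asarray(X,float)-p)); return x[:2]/x[2]
def crop(src,dst,x0,y0,w,h,k):
    im=cv2.imread(src)[y0:y0+h,x0:x0+w]; cv2.imwrite(dst,cv2.resize(im,None,fx=k,fy=k,interpolation=cv2.INTER_CUBIC))
E
python3 - <<'E'
from h import *
crop("pics/top0.png","pics/top0c.png",185,140,160,100,5)
crop("pics/side0.png","pics/side0c.png",225,150,150,110,5)
E
```

```text
(no output)
```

View pics/top0c.png

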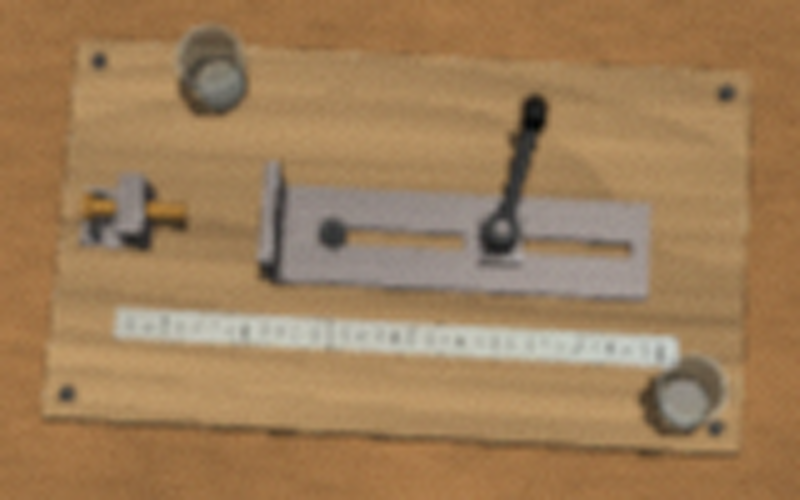

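View pics/side0c.png

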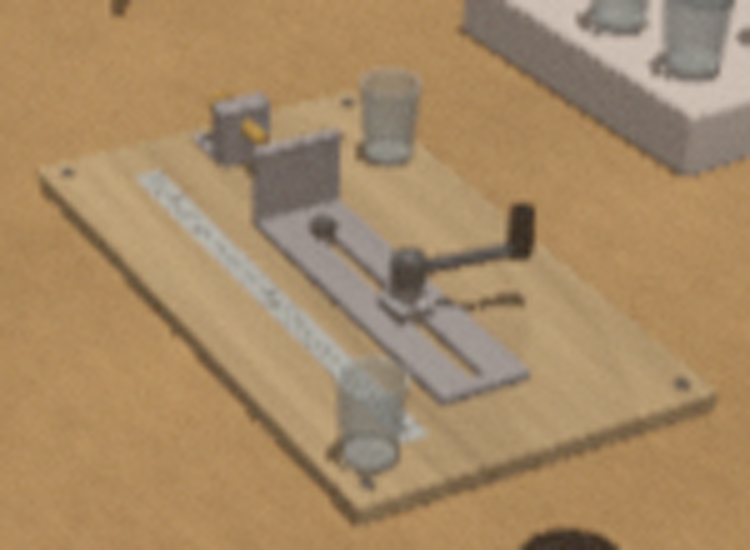

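The crop confirms the steel bracket over its two bolts, with the brass screw tip at crop (185,214), the flange at (270,220), the hub at (498,232) and the knob at (535,108). Next I'll compute poses.

Run:
```python
from h import *
c=cam("top")
def t(cx,cy,z): return ray("top",185+(cx+.5)/5-.5,140+(cy+.5)/5-.5,z,c)
P={k:t(*v) for k,v in dict(TL=(82,42,.015),TR=(748,72,.015),BR=(738,451,.015),BL=(42,415,.015),guide=(333,234,.030),hub=(498,228,.06),knob=(536,103,.082),screwtip=(187,214,.043),g1=(213,88,.015),g2=(683,405,.015),flT=(273,163,.071),flB=(265,262,.071),plTR=(651,203,.021),plBR=(647,297,.021)).items()}
for k,v in P.items(): print(k,v.round(4), (c[0]@np.ones(3))[:0])
# board frame: +y toward left of picture (TL side), +x up
obj=np.array([[.12,.21],[.12,-.21],[-.12,-.21],[-.12,.21]])
w=np.array([P[k][:2] for k in("TL","TR","BR","BL")])
oc,wc=obj.mean(0),w.mean(0); H=(obj-oc).T@(w-wc); th=np.arctan2(H[0,1]-H[1,0],H[0,0]+H[1,1])
Rm=np.array([[np.cos(th),-np.sin(th)],[np.sin(th),np.cos(th)]]); o=wc-Rm@oc
print("yaw",np.degrees(th),"o",o); print("res mm",((obj@Rm.T+o-w)*1e3).round(1))
for k,v in P.items(): print(k,"board mm",(Rm.T@(v[:2]-o)*1e3).round(1))
# side
c2=cam("side")
def s(cx,cy,z): return ray("side",225+(cx+.5)/5-.5,150+(cy+.5)/5-.5,z,c2)
for k,v in dict(L=(42,170,.015),R=(712,398,.015),B=(355,515,.015),guide=(324,217,.03),hub=(408,255,.06),knob=(522,206,.082),tip=(263,137,.043)).items():
    x=s(*v); print("side",k,x.round(4),(Rm.T@(x[:2]-o)*1e3).round(1))
```

```text
TL [0.6438 0.1678 0.015 ] []
TR [ 0.62   -0.2453  0.015 ] []
BR [ 0.3836 -0.2313  0.015 ] []
BL [0.4089 0.1848 0.015 ] []
guide [0.5153 0.0097 0.03  ] []
hub [ 0.5102 -0.0893  0.06  ] []
knob [ 0.5792 -0.112   0.082 ] []
screwtip [0.525 0.096 0.043] []
g1 [0.613  0.0857 0.015 ] []
g2 [ 0.4116 -0.1993  0.015 ] []
flT [0.5477 0.042  0.071 ] []
flB [0.4882 0.0459 0.071 ] []
plTR [ 0.5352 -0.1827  0.021 ] []
plBR [ 0.4767 -0.1789  0.021 ] []
yaw -3.4815375445526358 o [ 0.51407349 -0.03096966]
res mm [[ 2.8  3.5]
 [ 1.1 -2.6]
 [-2.  -2. ]
 [-1.8  1.1]]
TL board mm [117.4 206.3]
TR board mm [ 118.8 -207.5]
BR board mm [-118.1 -207.8]
BL board mm [-118.1  209. ]
guide board mm [-1.3 40.7]
hub board mm [ -0.4 -58.5]
knob board mm [ 69.9 -76.9]
screwtip board mm [  3.2 127.4]
g1 board mm [ 91.7 122.5]
g2 board mm [ -92.  -174.2]
flT board mm [29.2 74.8]
flB board mm [-30.5  75.2]
plTR board mm [  30.3 -150.2]
plBR board mm [ -28.3 -149.9]
side L [0.4118 0.1807 0.015 ] [-115.  205.]
side R [ 0.6156 -0.2533  0.015 ] [ 114.8 -215.8]
side B [ 0.3795 -0.2403  0.015 ] [-121.7 -217.1]
side guide [0.5227 0.0124 0.03  ] [ 6.  43.8]
side hub [ 0.5128 -0.0932  0.06  ] [  2.5 -62.1]
side knob [ 0.581  -0.1115  0.082 ] [ 71.7 -76.4]
side tip [0.5323 0.1004 0.043 ] [ 10.2 132.3]
```

```bash
cat >> h.py <<'E'
O=np.array([.5145,-.0305]); YAW=np.radians(-3.5)
RB=np.array([[np.cos(YAW),-np.sin(YAW)],[np.sin(YAW),np.cos(YAW)]])
def b2w(x,y): return RB@np.array([x,y])/1e3+O
def w2b(p): return RB.T@(np.asarray(p)[:2]-O)*1e3
def stat():
    s=bot.read_state(); M=R.from_rotvec(s['tcp_rot']).as_matrix()
    print("t",round(s['time'],2),"pos",s['tool_pos'].round(4),"board",w2b(s['tool_pos']).round(1),"w",round(s['width'],2))
    print("F",s['wrist_force'].round(2),"F board",(RB.T@s['wrist_force'][:2]).round(2),"q",s['q'].round(2))
    print("tool yaw of x rel board",round(np.degrees(np.arctan2(*(RB.T@M[:2,0])[::-1])),2)); return s,M
def go(x,y,z):
    s,M=stat(); d=np.append(b2w(x,y),z/1e3)-s['tool_pos']; print("tool shift mm",(M.T@d*1e3).round(1))
E
python3 - <<'E'
from h import *
s,M=stat(); print(M.round(3)); go(0,58,140)
E
```

```text
t 0.15 pos [0.2643 0.6204 0.2302] board [-289.4  634.5] w 1.0
F [-0.89 -0.1  -0.37] F board [-0.88 -0.15] q [ 1.13  0.26  1.61 -0.    1.27 -0.04]
tool yaw of x rel board 160.42
[[-0.92   0.392 -0.001]
 [ 0.392  0.92  -0.002]
 [ 0.    -0.002 -1.   ]]
t 0.15 pos [0.2643 0.6204 0.2302] board [-289.4  634.5] w 1.0
F [-0.89 -0.1  -0.37] F board [-0.88 -0.15] q [ 1.13  0.26  1.61 -0.    1.27 -0.04]
tool yaw of x rel board 160.42
tool shift mm [-465.9 -446.    91. ]
```

Request:
drive_tool([
  [[-26, -26, 0], 0],
  [[-26, -26, 0], 0],
  [[-26, -26, 0], 0],
  [[-26, -26, 0], 0],
  [[-26, -26, 0], 0],
  [[-26, -26, 0], 0],
  [[-26, -26, 0], 0],
  [[-26, -26, 0], 0],
], jaw=0, force=40)

```text
time: 0.82
tool_pos: [0.3745, 0.3463, 0.231]
tcp_rot: [-0.628, -3.078, 0.0]
wrist_force: [0.8, 0.2, -0.1]
width: 0.004
```

Request:
drive_tool([
  [[-26, -26, 0], 0],
  [[-26, -26, 0], 0],
  [[-26, -26, 0], 0],
  [[-26, -26, 0], 0],
  [[-26, -26, 0], 0],
  [[0, 0, 0], -6.5],
  [[0, 0, 0], -6.5],
  [[0, 0, 0], -6.6],
])

```text
time: 1.48
tool_pos: [0.4432, 0.1763, 0.231]
tcp_rot: [-0.091, -3.14, 0.0]
wrist_force: [-1.2, -0.6, -0.3]
width: 0.0
```

Run:
```python
from h import *
go(0,52,100)
cv2.imwrite("pics/w1.png",bot.read_camera("wrist")[:,:,::-1])
```

```text
t 1.48 pos [0.4432 0.1763 0.231 ] board [-83.8 202.1] w 0.0
F [-1.25 -0.62 -0.29] F board [-1.21 -0.69] q [ 0.33 -0.12  2.01  0.    1.25 -1.19]
tool yaw of x rel board -179.81
tool shift mm [ -83.4 -150.3  131. ]
```

View pics/w1.png

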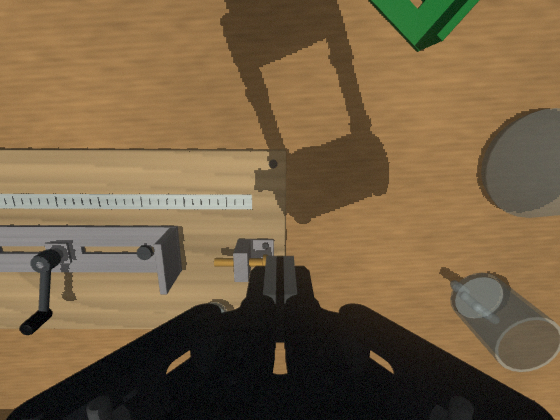

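The wrist picture shows the bracket's flange at (172,265), the guide bolt at (145,252), the screw tip at (214,262), the hub at (46,260) and the knob at (38,322).

Run:
```python
from h import *
crop("pics/w1.png","pics/w1c.png",0,200,290,140,2.75)
c=cam("wrist")
for k,v in dict(guide=(145,252,.03),tip=(214,262,.043),edgeTR=(286,149,.015),hub=(46,258,.06)).items():
    x=ray("wrist",*v,c); print(k,x.round(4),w2b(x).round(1))
```

```text
guide [0.5175 0.0118 0.03  ] [ 0.4 42.4]
tip [0.5284 0.0958 0.043 ] [  6.2 126.9]
edgeTR [0.4067 0.1853 0.015 ] [-120.8  208.8]
hub [ 0.5058 -0.0831  0.06  ] [ -5.5 -53. ]
```

View pics/w1c.png

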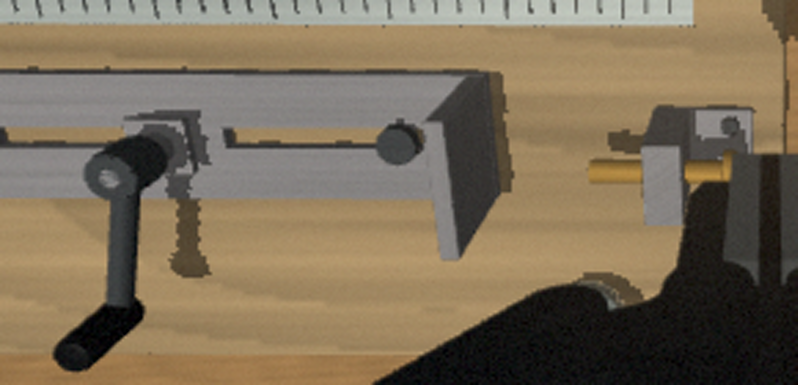

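Run:
```python
from h import *
c=cam("wrist")
for k,v in dict(in1=(427,125,.071),in2=(441,258,.071),out1=(442,122,.071),out2=(461,258,.071),guide=(400,143,.03),tip=(588,171,.043),hubtop=(110,176,.076),hub2=(110,176,.062),knob=(72,357,.082),botR=(492,73,.015),plate=(423,198,.021)).items():
    x=ray("wrist",v[0]/2.75,200+v[1]/2.75,v[2],c); print(k,x.round(4),w2b(x).round(1))
```

```text
in1 [0.4924 0.0439 0.071 ] [-26.6  72.9]
in2 [0.55   0.0397 0.071 ] [31.2 72.2]
out1 [0.4915 0.0498 0.071 ] [-27.9  78.8]
out2 [0.5504 0.0477 0.071 ] [31.1 80.2]
guide [0.5175 0.0124 0.03  ] [ 0.4 43. ]
tip [0.5286 0.0955 0.043 ] [  6.4 126.7]
hubtop [ 0.5051 -0.0779  0.076 ] [ -6.5 -47.9]
hub2 [ 0.5117 -0.09    0.062 ] [  0.8 -59.6]
knob [ 0.5809 -0.1105  0.082 ] [ 71.2 -75.8]
botR [0.4928 0.0516 0.015 ] [-26.7  80.6]
plate [0.5492 0.0135 0.021 ] [32. 46.]
```

Run:
```python
from h import *
c=cam("wrist"); s,M=stat()
for h in (0,10,19,28,40,54,73):
    print(h,[proj("wrist",s['tool_pos']+M@np.array([x,y,-h])/1e3,c).round(0) for x,y in((-11,0),(-11,-14.5),(-11,14.5))])
crop("pics/w1.png","pics/w1f.png",180,230,200,150,4)
```

```text
t 1.53 pos [0.443  0.1767 0.231 ] board [-84.  202.5] w -0.0
F [ 0.22 -0.51 -0.33] F board [ 0.25 -0.5 ] q [ 0.33 -0.12  2.01  0.    1.25 -1.19]
tool yaw of x rel board -179.46
0 [array([280., 292.]), array([252., 292.]), array([308., 292.])]
10 [array([280., 303.]), array([251., 303.]), array([310., 303.])]
19 [array([280., 314.]), array([249., 314.]), array([312., 314.])]
28 [array([280., 327.]), array([247., 327.]), array([314., 327.])]
40 [array([280., 347.]), array([244., 347.]), array([317., 347.])]
54 [array([280., 375.]), array([240., 375.]), array([321., 375.])]
73 [array([280., 426.]), array([232., 426.]), array([329., 426.])]
```

View pics/w1f.png

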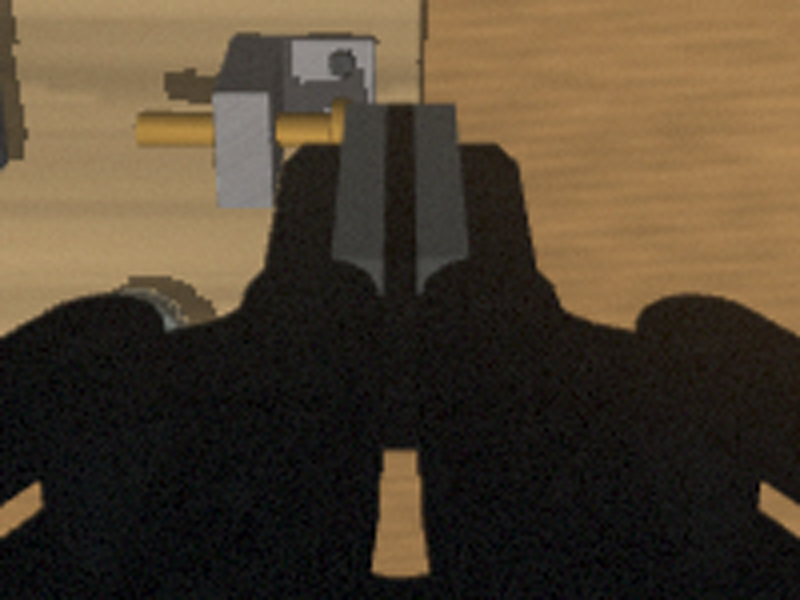

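Run:
```python
from h import *
c=cam("wrist"); s,M=stat()
for x in (0,11):
  for h in (0,10,19,28,40,54,73):
    p=[(proj("wrist",s['tool_pos']+M@np.array([x,y,-h])/1e3,c)-[180,230])*4 for y in (0,14.5)]
    print(x,h,p[0].round(0),(14.5/(p[1]-p[0])[0]).round(3),"mm/px")
```

```text
t 1.53 pos [0.443  0.1767 0.231 ] board [-84.  202.5] w -0.0
F [ 0.22 -0.51 -0.33] F board [ 0.25 -0.5 ] q [ 0.33 -0.12  2.01  0.    1.25 -1.19]
tool yaw of x rel board -179.46
0 0 [401. 171.] 0.127 mm/px
0 10 [401. 212.] 0.119 mm/px
0 19 [401. 254.] 0.113 mm/px
0 28 [401. 301.] 0.106 mm/px
0 40 [401. 374.] 0.097 mm/px
0 54 [402. 478.] 0.086 mm/px
0 73 [402. 669.] 0.072 mm/px
11 0 [401.  92.] 0.124 mm/px
11 10 [401. 129.] 0.117 mm/px
11 19 [401. 166.] 0.11 mm/px
11 28 [401. 209.] 0.103 mm/px
11 40 [402. 275.] 0.094 mm/px
11 54 [402. 370.] 0.084 mm/px
11 73 [402. 546.] 0.069 mm/px
```

Request:
drive_tool([
  [[-12, -21, 12], 0],
  [[-12, -21, 12], 0],
  [[-12, -21, 12], 0],
  [[-12, -22, 12], 0],
  [[-12, -22, 12], 0],
  [[-12, -22, 12], 0],
  [[-12, -22, 12], 0],
  [[0, 0, 12], 0],
])

```text
time: 2.2
tool_pos: [0.5195, 0.0186, 0.1349]
tcp_rot: [0.103, 3.138, -0.003]
wrist_force: [-0.1, -0.2, -0.4]
width: 0.001
```

Run:
```python
from h import *
go(1,50,48)
cv2.imwrite("pics/w2.png",bot.read_camera("wrist")[:,:,::-1])
```

```text
t 2.2 pos [0.5195 0.0186 0.1349] board [ 2.  49.3] w 0.0
F [-0.14 -0.17 -0.36] F board [-0.12 -0.18] q [-0.01  0.05  2.03 -0.    1.05 -1.52]
tool yaw of x rel board 179.75
tool shift mm [ 1.1  0.8 86.9]
```

View pics/w2.png

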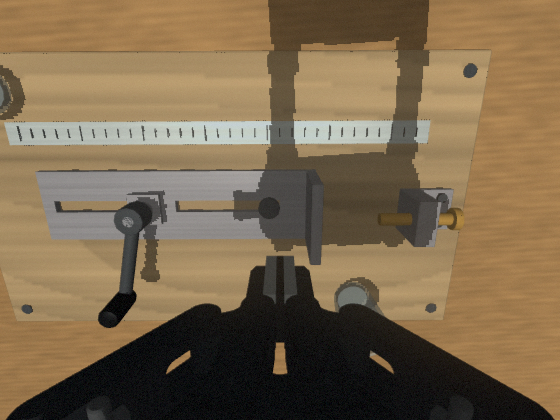

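The flange's inner top edge runs from about (308,172) to (312,262), and the fingers sit behind it. I'll check the clearance before going down.

Run:
```python
from h import *
crop("pics/w2.png","pics/w2c.png",240,160,230,130,3.4)
c=cam("wrist")
for y in (72.5,80):
  for x in (-30,30): print(x,y,proj("wrist",np.append(b2w(x,y),.071),c).round(1))
for v in ((378,218,.043),(268,208,.03)): print(w2b(ray("wrist",*v,c)).round(1))
```

```text
-30 72.5 [312.8 188.8]
30 72.5 [310.5 270. ]
-30 80 [324.1 188.7]
30 80 [320.9 269.9]
[  0.2 126.7]
[-4.2 40.9]
```

View pics/w2c.png

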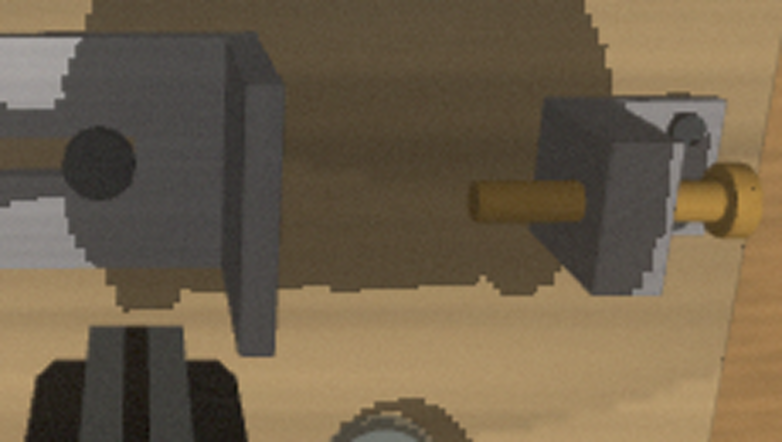

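Request:
drive_tool([
  [[2, 0, 15], 0],
  [[0, 0, 15], 0],
  [[0, 0, 15], 0],
  [[0, 0, 15], 0],
  [[0, 0, 12], 0],
  [[0, 0, 9], 0],
  [[0, 0, 6], 0],
  [[0, 0, 0], 0],
])

```text
time: 2.92
tool_pos: [0.5146, 0.0222, 0.047]
tcp_rot: [-0.095, -3.138, -0.0]
wrist_force: [0.3, -0.1, -0.7]
width: -0.003
```

Run:
```python
from h import *
stat()
```

```text
t 2.92 pos [0.5146 0.0222 0.047 ] board [-3.1 52.6] w -0.0
F [ 0.34 -0.1  -0.66] F board [ 0.35 -0.08] q [-0.01  0.16  2.11  0.    0.88 -1.52]
tool yaw of x rel board -179.98
```

Request:
drive_tool([
  [[0, 1.5, 0], 0],
  [[0, 1.5, 0], 0],
  [[0, 1.5, 0], 0],
  [[0, 1.5, 0], 0],
  [[0, 1, 0], 0],
  [[0, 1, 0], 0],
  [[0, 1, 0], 0],
  [[0, 1, 0], 0],
])

```text
time: 3.58
tool_pos: [0.517, 0.0315, 0.0489]
tcp_rot: [0.095, 3.139, -0.001]
wrist_force: [-0.1, -3.5, 4.3]
width: 0.003
```

Request:
drive_tool([
  [[0, 2, 0], 0],
  [[0, 2, 0], 0],
  [[0, 2, 0], 0],
  [[0, 2, 0], 0],
])

```text
time: 3.92
tool_pos: [0.5168, 0.0399, 0.0483]
tcp_rot: [-0.095, -3.14, 0.0]
wrist_force: [-0.5, -4.3, 2.7]
width: -0.001
```

Request:
drive_tool([
  [[0, 2, 0], 0],
  [[0, 2, 0], 0],
  [[0, 2, 0], 0],
  [[0, 2, 0], 0],
])

```text
time: 4.25
tool_pos: [0.5172, 0.048, 0.0482]
tcp_rot: [-0.095, -3.14, 0.0]
wrist_force: [0.2, -4.7, 4.5]
width: -0.001
```

Run:
```python
from h import *
stat()
cv2.imwrite("pics/w3.png",bot.read_camera("wrist")[:,:,::-1])
stat()
```

```text
t 4.25 pos [0.5172 0.048  0.0482] board [-2.1 78.5] w -0.0
F [ 0.2  -4.68  4.53] F board [ 0.49 -4.66] q [ 0.04  0.16  2.1  -0.    0.88 -1.47]
tool yaw of x rel board -179.97
t 4.3 pos [0.5173 0.0484 0.0482] board [-2.  78.9] w 0.0
F [ 0.15 -2.86  2.93] F board [ 0.32 -2.85] q [ 0.05  0.16  2.1   0.    0.88 -1.47]
tool yaw of x rel board -179.98
```

View pics/w3.png

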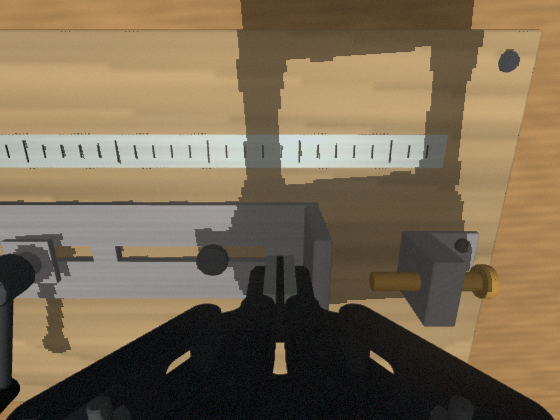

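The bracket slides, but Fz is about equal to Fy. The finger's flare must be riding on the flange's top edge, so I'll back off and raise the tool for a flat contact.

Request:
drive_tool([
  [[0, -3, 0], 0],
  [[0, -1, -4], 0],
  [[0, 0, -4], 0],
  [[0, 0, 0], 0],
])

```text
time: 4.63
tool_pos: [0.5174, 0.044, 0.0569]
tcp_rot: [0.096, 3.139, 0.001]
wrist_force: [0.4, 0.2, 1.0]
width: -0.002
```

Request:
drive_tool([
  [[0, 1.5, 0], 0],
  [[0, 1.5, 0], 0],
  [[0, 1.5, 0], 0],
  [[0, 1.5, 0], 0],
])

```text
time: 4.97
tool_pos: [0.5173, 0.0496, 0.0562]
tcp_rot: [-0.095, -3.14, 0.001]
wrist_force: [0.9, -2.8, -0.9]
width: 0.0
```

Request:
drive_tool([
  [[0, 1.5, 0], 0],
  [[0, 1.5, 0], 0],
  [[0, 1.5, 0], 0],
  [[0, 1.5, 0], 0],
])

```text
time: 5.3
tool_pos: [0.5177, 0.0558, 0.0562]
tcp_rot: [-0.095, -3.14, 0.0]
wrist_force: [0.5, -2.4, 0.2]
width: -0.001
```

Run:
```python
from h import *
stat()
```

```text
t 5.3 pos [0.5177 0.0558 0.0562] board [-2.1 86.4] w -0.0
F [ 0.51 -2.41  0.25] F board [ 0.66 -2.37] q [ 0.06  0.15  2.09 -0.    0.9  -1.45]
tool yaw of x rel board -179.98
```

Request:
drive_tool([
  [[0, 1.5, 0], 0],
  [[0, 1.5, 0], 0],
  [[0, 1.5, 0], 0],
  [[0, 1.5, 0], 0],
  [[0, 1.5, 0], 0],
  [[0, 1.5, 0], 0],
])

```text
time: 5.8
tool_pos: [0.5183, 0.0649, 0.0562]
tcp_rot: [-0.095, -3.14, -0.0]
wrist_force: [-0.3, -2.2, -1.0]
width: 0.003
```

Run:
```python
from h import *
stat()
cv2.imwrite("pics/w4.png",bot.read_camera("wrist")[:,:,::-1])
cv2.imwrite("pics/s4.png",bot.read_camera("side")[:,:,::-1])
crop("pics/s4.png","pics/s4c.png",225,150,150,110,5)
```

```text
t 5.8 pos [0.5183 0.0649 0.0562] board [-2.1 95.5] w 0.0
F [-0.31 -2.21 -0.95] F board [-0.18 -2.22] q [ 0.08  0.16  2.09  0.    0.9  -1.43]
tool yaw of x rel board -179.98
```

View pics/w4.png

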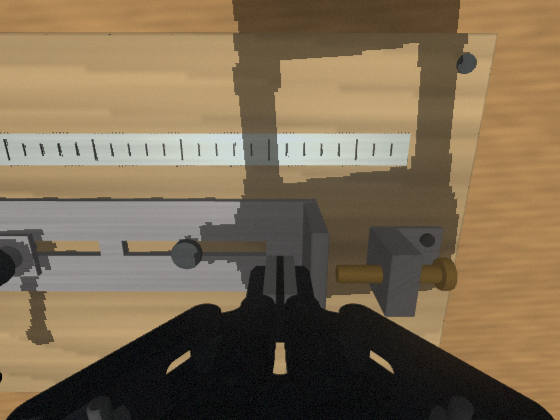

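View pics/s4c.png

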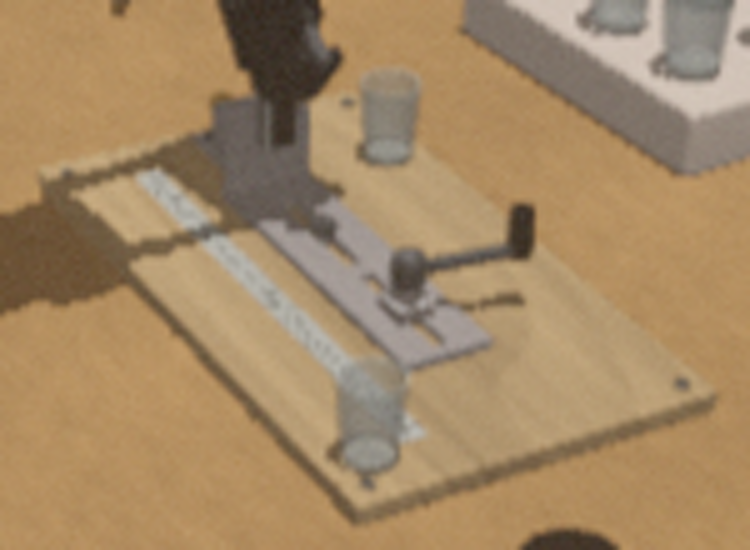

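The flange slides cleanly at about 2.3 N. Its outer edge is at (327,265) and the screw tip at (337,273), a few mm apart. I'll slow down from here.

Request:
drive_tool([
  [[0, 1, 0], 0],
  [[0, 1, 0], 0],
  [[0, 1, 0], 0],
])

```text
time: 6.15
tool_pos: [0.5185, 0.0678, 0.0562]
tcp_rot: [-0.095, -3.14, 0.0]
wrist_force: [-0.4, -2.2, -0.8]
width: -0.002
```

Request:
drive_tool([
  [[0, 0.7, 0], 0],
  [[0, 0.7, 0], 0],
])

```text
time: 6.32
tool_pos: [0.5186, 0.0692, 0.0563]
tcp_rot: [-0.095, -3.14, -0.0]
wrist_force: [0.1, -1.6, -1.2]
width: -0.003
```

Request:
drive_tool([
  [[0, 0.7, 0], 0],
  [[0, 0.7, 0], 0],
])

```text
time: 6.48
tool_pos: [0.5186, 0.0706, 0.0562]
tcp_rot: [-0.095, -3.14, 0.0]
wrist_force: [-0.1, -0.7, -0.9]
width: -0.001
```

Request:
drive_tool([
  [[0, 0.7, 0], 0],
  [[0, 0.7, 0], 0],
])

```text
time: 6.65
tool_pos: [0.5188, 0.072, 0.0563]
tcp_rot: [-0.095, -3.14, -0.0]
wrist_force: [-0.7, -0.9, -0.9]
width: 0.0
```

Request:
drive_tool([
  [[0, 0.7, 0], 0],
  [[0, 0.7, 0], 0],
])

```text
time: 6.82
tool_pos: [0.5188, 0.0734, 0.0562]
tcp_rot: [-0.095, -3.14, -0.0]
wrist_force: [-1.4, -0.8, -1.4]
width: -0.003
```

Request:
drive_tool([
  [[0, 0.7, 0], 0],
  [[0, 0.7, 0], 0],
])

```text
time: 6.98
tool_pos: [0.5189, 0.0747, 0.0562]
tcp_rot: [-0.095, -3.14, 0.0]
wrist_force: [-0.1, -4.8, -0.6]
width: -0.001
```

Request:
drive_tool([
  [[0, 0.3, 0], 0],
])

```text
time: 7.07
tool_pos: [0.5189, 0.0747, 0.0563]
tcp_rot: [-0.095, -3.14, 0.001]
wrist_force: [0.6, -4.6, 1.0]
width: 0.001
```

Request:
drive_tool([
  [[0, 0, 0], 0],
])

```text
time: 7.15
tool_pos: [0.5189, 0.0747, 0.0563]
tcp_rot: [-0.095, -3.14, 0.001]
wrist_force: [0.3, -3.7, -1.1]
width: 0.001
```

Request:
drive_tool([
  [[0, 0, 0], 0],
])

```text
time: 7.23
tool_pos: [0.5189, 0.0747, 0.0562]
tcp_rot: [-0.095, -3.14, 0.001]
wrist_force: [0.5, -4.0, -1.6]
width: 0.004
```

Request:
drive_tool([
  [[0, 0.3, 0], 0],
  [[0, 0, 0], 0],
])

```text
time: 7.4
tool_pos: [0.5189, 0.0747, 0.0562]
tcp_rot: [-0.095, -3.14, 0.002]
wrist_force: [-0.0, -5.6, -0.6]
width: -0.002
```

Request:
drive_tool([
  [[0, 0.3, 0], 0],
  [[0, 0, 0], 0],
])

```text
time: 7.57
tool_pos: [0.5189, 0.0748, 0.0562]
tcp_rot: [-0.095, -3.14, 0.002]
wrist_force: [-0.4, -7.2, -0.8]
width: -0.002
```

Request:
drive_tool([
  [[0, 0, 0], 0],
  [[0, 0, 0], 0],
])

```text
time: 7.73
tool_pos: [0.5189, 0.0748, 0.0563]
tcp_rot: [-0.095, -3.14, 0.002]
wrist_force: [0.2, -6.6, -0.2]
width: -0.001
```

Request:
drive_tool([
  [[0, 0, 0], 0],
  [[0, 0, 0], 0],
])

```text
time: 7.9
tool_pos: [0.5189, 0.0748, 0.0562]
tcp_rot: [-0.095, -3.14, 0.002]
wrist_force: [-0.3, -5.0, 0.0]
width: 0.002
```

Run:
```python
from h import *
stat()
cv2.imwrite("pics/w5.png",bot.read_camera("wrist")[:,:,::-1])
crop("pics/w5.png","pics/w5c.png",240,190,200,150,4)
```

```text
t 7.9 pos [0.5189 0.0748 0.0562] board [ -2.  105.3] w 0.0
F [-0.34 -5.04  0.03] F board [-0.04 -5.05] q [ 0.1   0.16  2.08 -0.    0.9  -1.41]
tool yaw of x rel board -179.96
```

View pics/w5c.png

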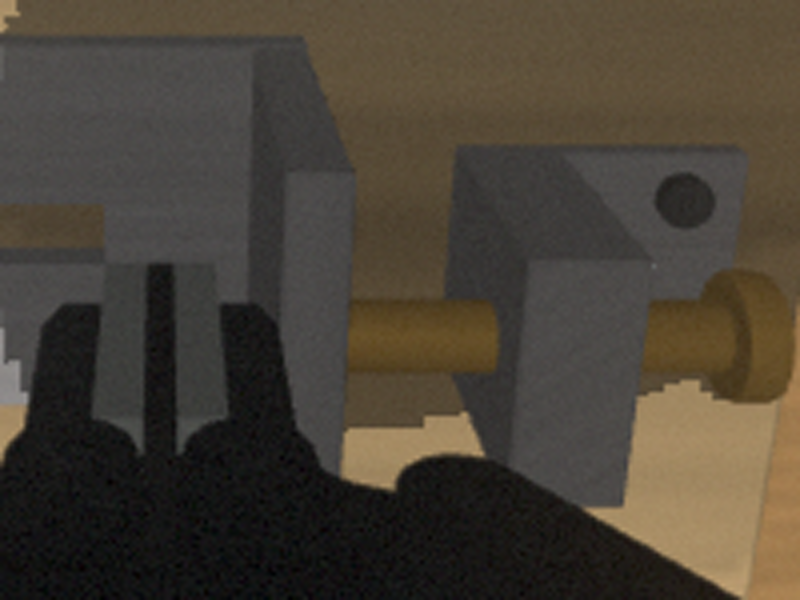

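The flange meets the brass tip at crop (350,335). The wrist force is about 6 N, of which roughly 1.7 N is sliding friction. I'll press a little more, hold briefly, then back off straight.

Request:
drive_tool([
  [[0, 0.25, 0], 0],
  [[0, 0, 0], 0],
  [[0, 0, 0], 0],
])

```text
time: 8.2
tool_pos: [0.5189, 0.0748, 0.0562]
tcp_rot: [-0.095, -3.14, 0.003]
wrist_force: [0.0, -7.6, -0.0]
width: 0.005
```

Request:
drive_tool([
  [[0, 0, 0], 0],
  [[0, 0, 0], 0],
])

```text
time: 8.37
tool_pos: [0.5189, 0.0748, 0.0563]
tcp_rot: [-0.095, -3.14, 0.003]
wrist_force: [-1.0, -7.8, -0.8]
width: 0.001
```

Request:
drive_tool([
  [[0, -1, 0], 0],
  [[0, -1, 0], 0],
  [[0, -2, 0], 0],
  [[0, -4, 0], 0],
  [[0, -4, 0], 0],
  [[0, 0, -20], 0],
  [[0, 0, -30], 0],
  [[0, 0, -10], 0],
])

```text
time: 9.03
tool_pos: [0.5205, 0.0639, 0.1197]
tcp_rot: [0.096, 3.135, 0.001]
wrist_force: [1.2, 0.1, 0.7]
width: 0.002
```

Run:
```python
from h import *
stat()
cv2.imwrite("pics/w6.png",bot.read_camera("wrist")[:,:,::-1])
```

```text
t 9.03 pos [0.5205 0.0639 0.1197] board [ 0.2 94.6] w 0.0
F [1.2  0.08 0.73] F board [1.19 0.15] q [ 0.07  0.08  2.04  0.    1.02 -1.44]
tool yaw of x rel board -180.0
```

View pics/w6.png

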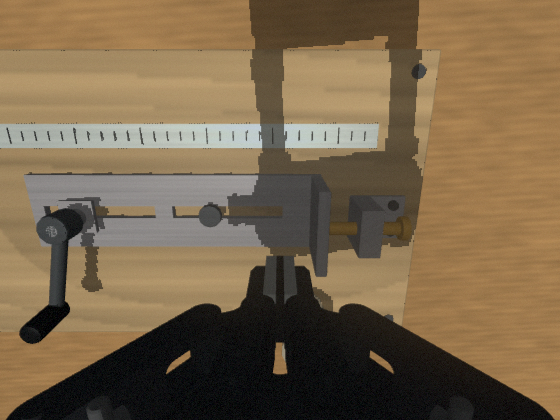

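Request:
drive_tool([
  [[-13, -24, 0], 0],
  [[-13, -24, 0], 0],
  [[-13, -24, 0], 0],
  [[-13, -24, 0], 0],
  [[-13, -24, 0], 0],
  [[-12, -21, 0], 0],
  [[0, 0, 0], 6.2],
  [[0, 0, 0], 6.3],
])

```text
time: 9.75
tool_pos: [0.5868, -0.0831, 0.1152]
tcp_rot: [-0.448, -3.109, -0.0]
wrist_force: [-0.4, 1.1, 0.3]
width: 0.001
```

Run:
```python
from h import *
go(76.7,-48.7,62)
cv2.imwrite("pics/w7.png",bot.read_camera("wrist")[:,:,::-1])
```

```text
t 9.75 pos [ 0.5868 -0.0831  0.1152] board [ 75.4 -48.1] w 0.0
F [-0.38  1.05  0.28] F board [-0.44  1.03] q [-0.18  0.21  1.9   0.    1.04 -1.47]
tool yaw of x rel board 167.1
tool shift mm [-1.4 -0.3 53.2]
```

View pics/w7.png

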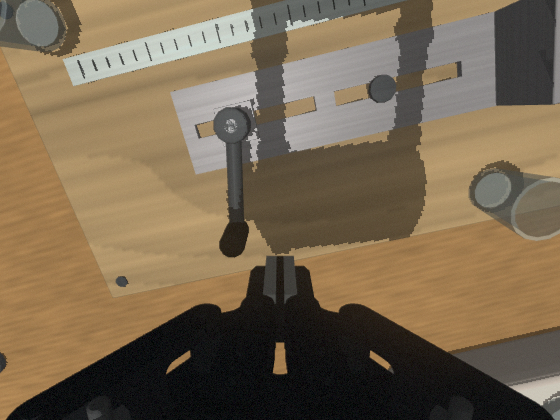

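Run:
```python
from h import *
c=cam("wrist"); s,M=stat()
for k,v in dict(knobtop=(233,246,.082),hub=(231,124,.066),hub2=(231,124,.062),g=(382,88,.03)).items():
    x=ray("wrist",*v,c); print(k,w2b(x).round(1),"tool mm",(M.T@(x-s['tool_pos'])*1e3).round(1))
```

```text
t 9.8 pos [ 0.5864 -0.0825  0.115 ] board [ 74.9 -47.5] w -0.0
F [-0.64 -0.78  0.57] F board [-0.59 -0.82] q [-0.18  0.21  1.9   0.    1.04 -1.46]
tool yaw of x rel board 166.85
knobtop [ 68.5 -75.6] tool mm [ -0.2 -28.8  33. ]
hub [ -0.5 -59.8] tool mm [ 70.6 -29.1  49.1]
hub2 [ -0.5 -60.4] tool mm [ 70.5 -29.7  53.1]
g [ 0.2 40.2] tool mm [92.6 68.4 85.1]
```

Request:
drive_tool([
  [[0, 0, 14], 0],
  [[0, 0, 13], 0],
  [[0, 0, 12], 0],
  [[0, 0, 8], 0],
  [[0, 0, 6], 0],
  [[0, 0, 0], 0],
])

```text
time: 10.3
tool_pos: [0.585, -0.081, 0.061]
tcp_rot: [-0.435, -3.107, -0.0]
wrist_force: [-0.3, 0.2, -0.0]
width: -0.001
```

Request:
drive_tool([
  [[0, -2, 0], 0],
  [[0, -2, 0], 0],
  [[0, -1, 0], 0],
  [[0, -1, 0], 0],
])

```text
time: 10.63
tool_pos: [0.5856, -0.0876, 0.0641]
tcp_rot: [0.437, 3.11, -0.0]
wrist_force: [0.9, -0.2, 0.2]
width: 0.004
```

Run:
```python
from h import *
s,M=stat(); print((M.T@s['wrist_force']).round(1))
cv2.imwrite("pics/w8.png",bot.read_camera("wrist")[:,:,::-1])
```

```text
t 10.63 pos [ 0.5856 -0.0876  0.0641] board [ 74.4 -52.7] w 0.0
F [ 0.89 -0.24  0.25] F board [ 0.9  -0.19] q [-0.19  0.26  1.93 -0.    0.94 -1.48]
tool yaw of x rel board 167.52
[-0.9  0.  -0.2]
```

View pics/w8.png

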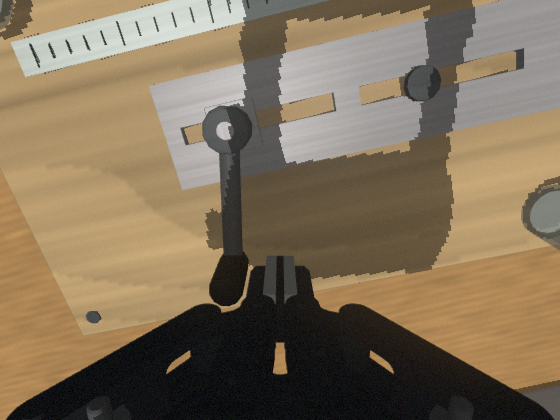

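The finger stands just beside the knob at (228,280). Now I'll push along the arc.

Request:
drive_tool([
  [[0, -1, 1], 0],
  [[0, -1, 0], 0],
  [[-0.75, -2.45, 0], 2],
  [[-0.75, -2.45, 0], 2],
])

```text
time: 11.02
tool_pos: [0.5845, -0.0936, 0.0624]
tcp_rot: [0.548, 3.093, 0.002]
wrist_force: [0.2, 3.2, -0.4]
width: -0.002
```

Request:
drive_tool([
  [[-0.75, -2.45, 0], 2],
  [[-0.75, -2.45, 0], 2],
  [[-0.75, -2.45, 0], 2],
  [[-0.75, -2.45, 0], 2],
])

```text
time: 11.35
tool_pos: [0.5836, -0.1036, 0.0624]
tcp_rot: [0.763, 3.047, 0.003]
wrist_force: [0.4, 3.0, 1.1]
width: -0.0
```

```bash
cat >> h.py <<'E'
def lev(n=None):
    s,M=stat(); print("F tool",(M.T@s['wrist_force']).round(1))
    K,A,p=cam("wrist")
    if n: cv2.imwrite(f"pics/{n}.png",bot.read_camera("wrist")[:,:,::-1])
E
python3 - <<'E'
from h import *
lev("w9")
E
```

```text
t 11.35 pos [ 0.5836 -0.1036  0.0624] board [ 73.5 -68.8] w -0.0
F [0.37 3.04 1.1 ] F board [0.18 3.06] q [-0.22  0.27  1.93  0.    0.94 -1.3 ]
tool yaw of x rel board 155.4
F tool [ 1.1  2.9 -1.1]
```

View pics/w9.png

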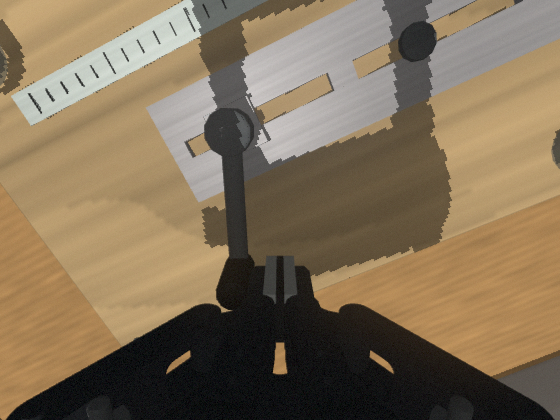

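Request:
drive_tool([
  [[-0.75, -2.45, 0], 2],
  [[-0.75, -2.45, 0], 2],
  [[-0.75, -2.45, 0], 2],
  [[-0.75, -2.45, 0], 2],
])

```text
time: 11.73
tool_pos: [0.5812, -0.1137, 0.0624]
tcp_rot: [0.972, 2.987, 0.002]
wrist_force: [1.3, 3.3, 0.5]
width: 0.002
```

Request:
drive_tool([
  [[-0.75, -2.45, 0], 2],
  [[-0.75, -2.45, 0], 2],
  [[-0.75, -2.45, 0], 2],
])

```text
time: 11.98
tool_pos: [0.5785, -0.1209, 0.0624]
tcp_rot: [1.127, 2.932, 0.002]
wrist_force: [2.5, 3.1, 0.2]
width: 0.001
```

Request:
drive_tool([
  [[-0.75, -2.45, 0], 2],
  [[-0.75, -2.45, 0], 2],
])

```text
time: 12.15
tool_pos: [0.5763, -0.1255, 0.0624]
tcp_rot: [1.228, 2.891, 0.002]
wrist_force: [2.2, 2.8, 0.5]
width: -0.003
```

Run:
```python
from h import *
lev("w10")
```

```text
t 12.15 pos [ 0.5763 -0.1255  0.0624] board [ 67.5 -91.1] w -0.0
F [2.2  2.76 0.52] F board [2.03 2.89] q [-0.26  0.26  1.94  0.    0.94 -1.03]
tool yaw of x rel board 137.45
F tool [ 0.5  3.5 -0.5]
```

View pics/w10.png

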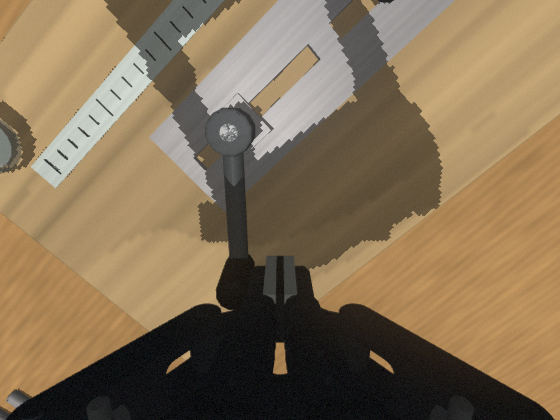

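Request:
drive_tool([
  [[-0.4, -1.2, 0], 1],
  [[-0.4, -1.2, 0], 1],
])

```text
time: 12.37
tool_pos: [0.5749, -0.128, 0.0624]
tcp_rot: [1.278, 2.87, 0.001]
wrist_force: [1.8, 3.8, -0.4]
width: 0.004
```

Request:
drive_tool([
  [[-0.4, -1.2, 0], 1],
  [[-0.4, -1.2, 0], 1],
])

```text
time: 12.53
tool_pos: [0.5734, -0.1304, 0.0623]
tcp_rot: [-1.329, -2.847, -0.001]
wrist_force: [0.5, 3.9, 0.2]
width: -0.002
```

Request:
drive_tool([
  [[-0.4, -1.2, 0], 1],
  [[-0.4, -1.2, 0], 1],
])

```text
time: 12.7
tool_pos: [0.572, -0.1327, 0.0623]
tcp_rot: [-1.379, -2.823, -0.0]
wrist_force: [1.1, 4.2, -0.1]
width: -0.001
```

Request:
drive_tool([
  [[-0.4, -1.2, 0], 1],
  [[-0.4, -1.2, 0], 1],
])

```text
time: 12.87
tool_pos: [0.5706, -0.135, 0.0623]
tcp_rot: [1.428, 2.798, 0.0]
wrist_force: [2.4, 4.0, 0.4]
width: 0.003
```

Request:
drive_tool([
  [[-0.4, -1.2, 0], 1],
  [[-0.4, -1.2, 0], 1],
])

```text
time: 13.03
tool_pos: [0.5691, -0.1371, 0.0623]
tcp_rot: [1.477, 2.773, 0.0]
wrist_force: [1.4, 5.0, -0.9]
width: 0.004
```

Request:
drive_tool([
  [[-0.4, -1.2, 0], 1],
  [[-0.4, -1.2, 0], 1],
])

```text
time: 13.2
tool_pos: [0.5676, -0.1391, 0.0623]
tcp_rot: [1.525, 2.746, 0.0]
wrist_force: [1.4, 4.3, -0.8]
width: -0.0
```

Run:
```python
from h import *
lev("w11")
```

```text
t 13.2 pos [ 0.5676 -0.1391  0.0623] board [  59.6 -105.1] w -0.0
F [ 1.38  4.29 -0.81] F board [1.11 4.37] q [-0.28  0.25  1.95 -0.    0.93 -0.84]
tool yaw of x rel board 125.42
F tool [2.9 3.4 0.8]
```

View pics/w11.png

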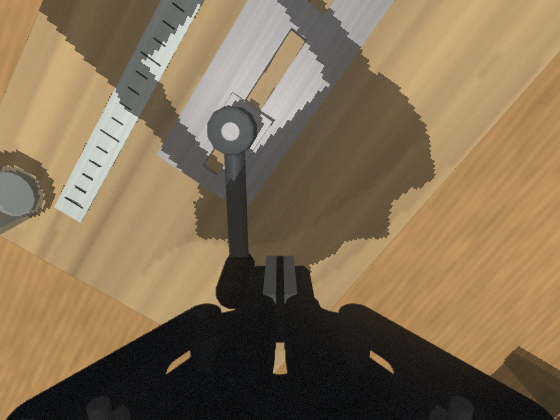

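Request:
drive_tool([
  [[0, -1.2, 0], 1],
  [[-0.2, -1.2, 0], 1],
])

```text
time: 13.42
tool_pos: [0.5661, -0.1408, 0.0624]
tcp_rot: [1.572, 2.719, -0.0]
wrist_force: [3.9, 2.2, -1.5]
width: 0.0
```

Request:
drive_tool([
  [[-0.2, -1.2, 0], 1],
  [[-0.2, -1.2, 0], 1],
])

```text
time: 13.58
tool_pos: [0.5643, -0.1425, 0.0624]
tcp_rot: [1.619, 2.69, -0.0]
wrist_force: [3.6, 0.2, -1.9]
width: 0.002
```

Run:
```python
from h import *
lev()
```

```text
t 13.58 pos [ 0.5643 -0.1425  0.0624] board [  56.6 -108.8] w 0.0
F [ 3.58  0.16 -1.89] F board [3.56 0.38] q [-0.29  0.25  1.96 -0.    0.93 -0.78]
tool yaw of x rel board 121.43
F tool [-1.5  3.2  1.9]
```

Request:
drive_tool([
  [[-0.4, -1.2, 0], 1],
  [[-0.4, -1.2, 0], 1],
])

```text
time: 13.75
tool_pos: [0.5625, -0.1443, 0.0625]
tcp_rot: [1.666, 2.662, -0.0]
wrist_force: [3.4, -0.2, -1.1]
width: 0.001
```

Request:
drive_tool([
  [[-0.4, -1.2, 0], 1],
  [[-0.4, -1.2, 0], 1],
])

```text
time: 13.92
tool_pos: [0.5606, -0.146, 0.0625]
tcp_rot: [1.712, 2.633, -0.0]
wrist_force: [5.8, -0.8, -2.3]
width: 0.002
```

Run:
```python
from h import *
lev()
```

```text
t 13.92 pos [ 0.5606 -0.146   0.0625] board [  53.  -112.4] w 0.0
F [ 5.84 -0.82 -2.26] F board [ 5.88 -0.46] q [-0.3   0.25  1.96 -0.    0.93 -0.71]
tool yaw of x rel board 117.42
F tool [-3.1  5.   2.3]
```

Request:
drive_tool([
  [[-0.6, -0.9, 0], 0.75],
  [[-0.3, -0.6, 0], 0.5],
])

```text
time: 14.08
tool_pos: [0.5592, -0.1471, 0.0624]
tcp_rot: [1.741, 2.615, 0.0]
wrist_force: [4.4, 0.2, -1.0]
width: 0.003
```

Run:
```python
from h import *
lev("w12")
```

```text
t 14.08 pos [ 0.5592 -0.1471  0.0624] board [  51.8 -113.7] w 0.0
F [ 4.42  0.16 -1.04] F board [4.4  0.43] q [-0.3   0.24  1.97 -0.    0.93 -0.7 ]
tool yaw of x rel board 116.19
F tool [-1.6  4.1  1. ]
```

View pics/w12.png

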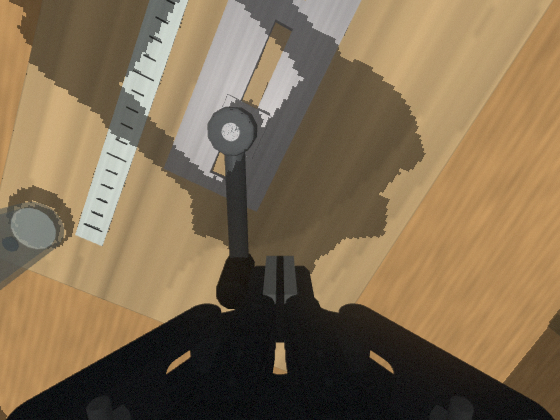

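Request:
drive_tool([
  [[-0.4, -1.2, 0], 1],
  [[-0.4, -1.2, 0], 1],
])

```text
time: 14.3
tool_pos: [0.5574, -0.1486, 0.0624]
tcp_rot: [1.786, 2.584, 0.0]
wrist_force: [4.1, -0.0, -1.5]
width: -0.002
```

Run:
```python
from h import *
lev()
```

```text
t 14.3 pos [ 0.5574 -0.1486  0.0624] board [  50.  -115.3] w -0.0
F [ 4.12 -0.01 -1.55] F board [4.11 0.25] q [-0.3   0.24  1.97 -0.    0.93 -0.66]
tool yaw of x rel board 114.19
F tool [-1.5  3.8  1.6]
```

Request:
drive_tool([
  [[-0.4, -1.2, 0], 1],
])

```text
time: 14.38
tool_pos: [0.5564, -0.1495, 0.0624]
tcp_rot: [1.809, 2.568, 0.0]
wrist_force: [4.2, -0.4, -1.6]
width: -0.002
```

Run:
```python
from h import *
lev()
```

```text
t 14.38 pos [ 0.5564 -0.1495  0.0624] board [  49.  -116.2] w -0.0
F [ 4.25 -0.42 -1.62] F board [ 4.27 -0.16] q [-0.31  0.24  1.97 -0.    0.93 -0.65]
tool yaw of x rel board 113.18
F tool [-1.8  3.9  1.6]
```

Request:
drive_tool([
  [[-0.4, -1.2, 0], 1],
])

```text
time: 14.47
tool_pos: [0.5553, -0.1502, 0.0624]
tcp_rot: [1.831, 2.552, -0.0]
wrist_force: [3.6, -1.0, -0.9]
width: -0.003
```

Run:
```python
from h import *
lev()
```

```text
t 14.47 pos [ 0.5553 -0.1502  0.0624] board [  48. -117.] w -0.0
F [ 3.64 -1.03 -0.94] F board [ 3.69 -0.8 ] q [-0.31  0.24  1.97 -0.    0.93 -0.63]
tool yaw of x rel board 112.17
F tool [-2.1  3.1  0.9]
```

Request:
drive_tool([
  [[-0.5, -1.2, 0], 1],
  [[-0.4, -1.2, 0], 1],
])

```text
time: 14.63
tool_pos: [0.5532, -0.1517, 0.0624]
tcp_rot: [-1.876, -2.52, -0.0]
wrist_force: [4.3, 0.9, -0.5]
width: -0.003
```

Request:
drive_tool([
  [[-0.4, -1.2, 0], 1],
  [[-0.4, -1.2, 0], 1],
])

```text
time: 14.8
tool_pos: [0.5515, -0.153, 0.0624]
tcp_rot: [1.92, 2.486, 0.001]
wrist_force: [5.3, 0.3, -0.2]
width: 0.003
```

Run:
```python
from h import *
lev()
```

```text
t 14.8 pos [ 0.5515 -0.153   0.0624] board [  44.4 -120. ] w 0.0
F [ 5.33  0.34 -0.19] F board [5.3  0.67] q [-0.31  0.23  1.98  0.    0.93 -0.57]
tool yaw of x rel board 108.16
F tool [-1.   5.2  0.2]
```

Normal force is rising, about 5 N. I'll take smaller steps.

Request:
drive_tool([
  [[-0.4, -1.2, 0], 1],
])

```text
time: 14.88
tool_pos: [0.5506, -0.1536, 0.0624]
tcp_rot: [1.941, 2.469, 0.002]
wrist_force: [6.8, 2.3, -0.7]
width: 0.003
```

Request:
drive_tool([
  [[-0.4, -1.2, 0], 1],
])

```text
time: 14.97
tool_pos: [0.5498, -0.1542, 0.0625]
tcp_rot: [1.963, 2.452, 0.002]
wrist_force: [5.6, 1.9, -1.6]
width: 0.004
```

Request:
drive_tool([
  [[-0.4, -1.2, 0], 1],
])

```text
time: 15.05
tool_pos: [0.549, -0.1548, 0.0625]
tcp_rot: [1.984, 2.434, 0.003]
wrist_force: [7.2, 2.5, -1.5]
width: 0.001
```

Run:
```python
from h import *
lev()
```

```text
t 15.05 pos [ 0.549  -0.1548  0.0625] board [  42. -122.] w 0.0
F [ 7.21  2.47 -1.52] F board [7.04 2.9 ] q [-0.32  0.23  1.98  0.    0.93 -0.52]
tool yaw of x rel board 105.15
F tool [1.  7.6 1.5]
```

Request:
drive_tool([
  [[-0.2, -0.8, 0], 0.5],
])

```text
time: 15.13
tool_pos: [0.5484, -0.1551, 0.0625]
tcp_rot: [1.994, 2.425, 0.003]
wrist_force: [8.2, 2.5, -2.4]
width: -0.002
```

Request:
drive_tool([
  [[0, 0, 0], 0],
])

```text
time: 15.22
tool_pos: [0.5483, -0.1551, 0.0625]
tcp_rot: [1.994, 2.426, 0.003]
wrist_force: [6.3, 2.5, -0.9]
width: 0.005
```

Run:
```python
from h import *
lev("w13")
```

```text
t 15.22 pos [ 0.5483 -0.1551  0.0625] board [  41.4 -122.3] w 0.01
F [ 6.28  2.55 -0.88] F board [6.11 2.93] q [-0.32  0.23  1.98  0.    0.93 -0.52]
tool yaw of x rel board 104.67
F tool [1.3 6.7 0.9]
```

View pics/w13.png

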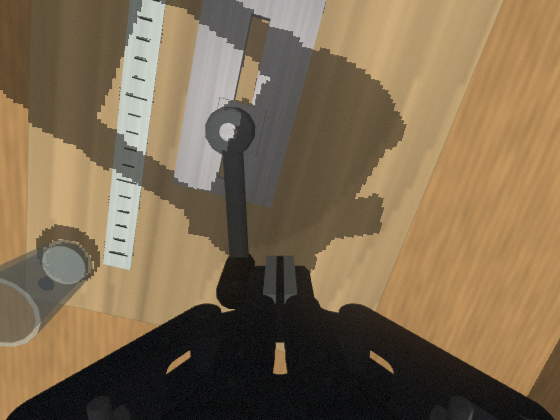

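Request:
drive_tool([
  [[-0.2, -0.8, 0], 0.5],
  [[0, 0, 0], 0],
])

```text
time: 15.43
tool_pos: [0.5478, -0.1555, 0.0625]
tcp_rot: [2.004, 2.417, 0.004]
wrist_force: [7.8, 2.9, -2.3]
width: -0.001
```

Request:
drive_tool([
  [[-0.2, -0.6, 0], 0.5],
  [[0, 0, 0], 0],
])

```text
time: 15.6
tool_pos: [0.5474, -0.1557, 0.0625]
tcp_rot: [2.015, 2.408, 0.004]
wrist_force: [7.4, 3.0, -3.3]
width: -0.001
```

Run:
```python
from h import *
lev()
```

```text
t 15.6 pos [ 0.5474 -0.1557  0.0625] board [  40.5 -123. ] w -0.0
F [ 7.45  3.   -3.3 ] F board [7.25 3.44] q [-0.32  0.23  1.99  0.    0.93 -0.5 ]
tool yaw of x rel board 103.67
F tool [1.6 7.8 3.3]
```

Request:
drive_tool([
  [[0, -0.8, 0], 0.5],
  [[0, 0, 0], 0],
])

```text
time: 15.77
tool_pos: [0.5469, -0.156, 0.0626]
tcp_rot: [2.024, 2.399, 0.004]
wrist_force: [8.1, 1.8, -3.2]
width: 0.002
```

Request:
drive_tool([
  [[0, -0.6, 0], 0.4],
  [[0, 0, 0], 0],
])

```text
time: 15.93
tool_pos: [0.5465, -0.1561, 0.0626]
tcp_rot: [2.032, 2.392, 0.004]
wrist_force: [8.5, 1.8, -4.8]
width: -0.004
```

Run:
```python
from h import *
lev()
```

```text
t 15.93 pos [ 0.5465 -0.1561  0.0626] board [  39.6 -123.5] w -0.0
F [ 8.49  1.78 -4.84] F board [8.36 2.29] q [-0.32  0.22  1.99  0.    0.92 -0.49]
tool yaw of x rel board 102.78
F tool [0.4 8.6 4.9]
```

Request:
drive_tool([
  [[0, -0.8, 0.6], 0.5],
  [[0, 0, 0], 0],
])

```text
time: 16.1
tool_pos: [0.5462, -0.1564, 0.0625]
tcp_rot: [2.042, 2.382, 0.005]
wrist_force: [8.9, 1.5, -1.9]
width: 0.004
```

Request:
drive_tool([
  [[0, -0.6, 0.3], 0.4],
  [[0, 0, 0], 0],
])

```text
time: 16.27
tool_pos: [0.546, -0.1566, 0.0625]
tcp_rot: [2.05, 2.374, 0.006]
wrist_force: [9.5, 2.4, -1.5]
width: -0.003
```

Run:
```python
from h import *
lev()
```

```text
t 16.27 pos [ 0.546  -0.1566  0.0625] board [  39.1 -123.9] w -0.0
F [ 9.45  2.38 -1.46] F board [9.29 2.95] q [-0.32  0.22  1.99  0.    0.92 -0.47]
tool yaw of x rel board 101.88
F tool [1.  9.7 1.5]
```

Request:
drive_tool([
  [[0, -0.3, 0], 0.2],
  [[0, 0, 0], 0],
])

```text
time: 16.43
tool_pos: [0.5458, -0.1567, 0.0625]
tcp_rot: [2.054, 2.371, 0.006]
wrist_force: [10.3, 2.2, -1.5]
width: -0.001
```

Request:
drive_tool([
  [[0, 0, 0], 0],
])

```text
time: 16.52
tool_pos: [0.5458, -0.1567, 0.0625]
tcp_rot: [2.054, 2.371, 0.006]
wrist_force: [9.9, 2.1, -2.3]
width: 0.0
```

Request:
drive_tool([
  [[0, 0, 0], 0],
])

```text
time: 16.6
tool_pos: [0.5458, -0.1567, 0.0625]
tcp_rot: [2.054, 2.371, 0.006]
wrist_force: [9.2, 2.4, -1.9]
width: -0.008
```

About 10 N at the knob, so it's tight. I'll back off, rise clear and check the flange.

Request:
drive_tool([
  [[0, 1.5, 0], 0],
  [[0, 3, 0], 0],
  [[0, 5, 0], 0],
  [[0, 5, 0], 0],
  [[0, 0, -20], 0],
  [[0, 0, -40], 0],
  [[0, 0, -40], 0],
  [[0, 0, 0], 0],
])

```text
time: 17.27
tool_pos: [0.5616, -0.1562, 0.1695]
tcp_rot: [2.049, 2.368, 0.006]
wrist_force: [1.5, -0.7, 1.8]
width: -0.002
```

Run:
```python
from h import *
lev("w14")
cv2.imwrite("pics/s14.png",bot.read_camera("side")[:,:,::-1])
crop("pics/s14.png","pics/s14c.png",225,150,150,110,5)
```

```text
t 17.27 pos [ 0.5616 -0.1562  0.1695] board [  54.7 -122.6] w -0.0
F [ 1.51 -0.73  1.76] F board [ 1.55 -0.64] q [-0.31  0.13  1.88 -0.    1.12 -0.46]
tool yaw of x rel board 101.76
F tool [-0.9  1.4 -1.7]
```

View pics/w14.png

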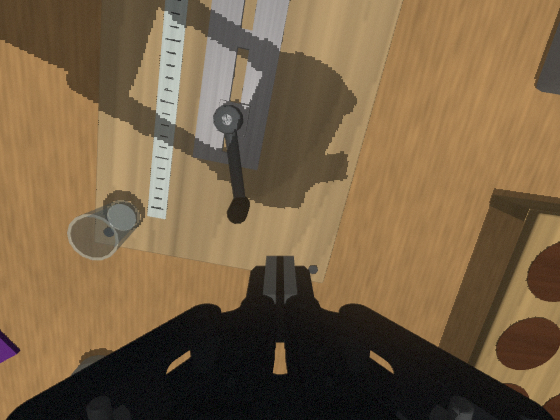

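View pics/s14c.png

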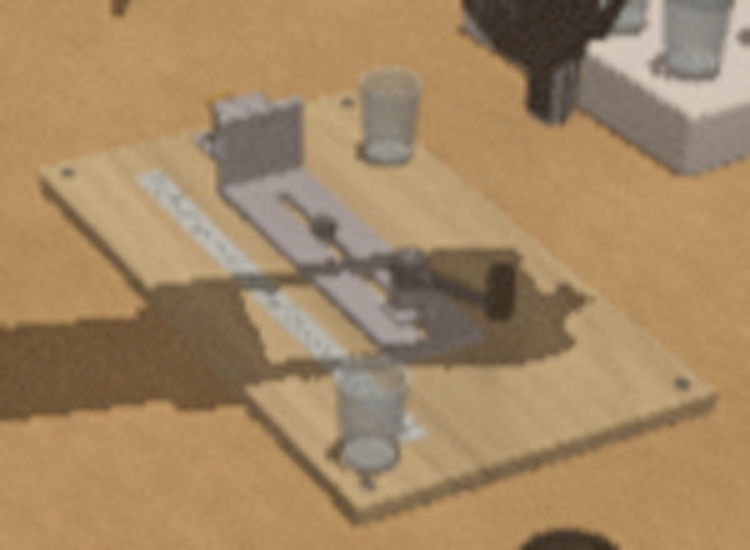

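Request:
drive_tool([
  [[25, -4, 0], 0],
  [[25, -4, 0], 0],
  [[25, -4, 0], 0],
  [[25, -4, 0], 0],
  [[25, -4, 0], 0],
  [[25, -4, 0], 0],
  [[0, 0, 0], 0],
  [[0, 0, 0], 0],
])

```text
time: 18.03
tool_pos: [0.5097, -0.0087, 0.159]
tcp_rot: [-2.05, -2.376, 0.005]
wrist_force: [0.2, -0.0, -0.7]
width: 0.001
```

Run:
```python
from h import *
lev("w15")
c=cam("wrist")
cv2.imwrite("pics/t15.png",bot.read_camera("top")[:,:,::-1])
crop("pics/t15.png","pics/t15c.png",185,140,160,100,5)
```

```text
t 18.03 pos [ 0.5097 -0.0087  0.159 ] board [-6.1 21.5] w 0.0
F [ 0.22 -0.   -0.7 ] F board [0.22 0.01] q [-0.07  0.01  2.03 -0.    1.11 -0.21]
tool yaw of x rel board 101.91
F tool [-0.   0.2  0.7]
```

View pics/w15.png

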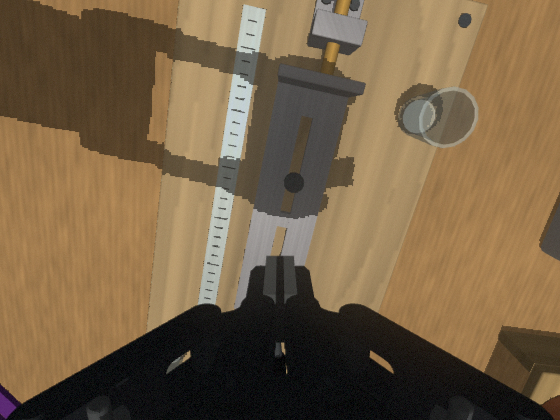

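View pics/t15.png

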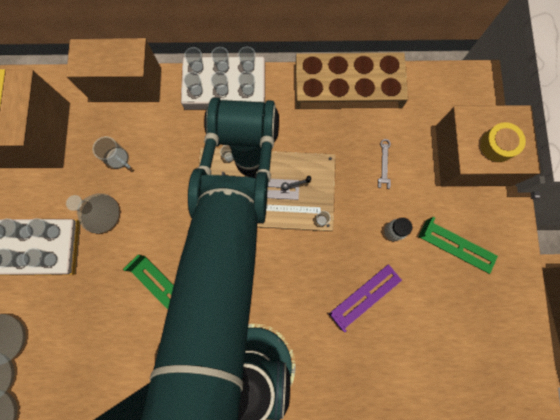

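Request:
drive_tool([
  [[20, -2, 0], 0],
  [[20, -2, 0], 0],
  [[20, -2, 0], 0],
  [[20, -2, 0], 0],
  [[0, 0, 0], 0],
  [[0, 0, 0], 0],
])

```text
time: 18.63
tool_pos: [0.4925, 0.0679, 0.1609]
tcp_rot: [-2.054, -2.376, 0.002]
wrist_force: [-0.2, 0.9, 0.5]
width: 0.001
```

Run:
```python
from h import *
lev("w16")
crop("pics/w16.png","pics/w16c.png",220,100,180,140,4)
```

```text
t 18.63 pos [0.4925 0.0679 0.1609] board [-28.   96.9] w 0.0
F [-0.16  0.91  0.46] F board [-0.22  0.9 ] q [ 0.09 -0.02  2.05 -0.    1.11 -0.06]
tool yaw of x rel board 101.81
F tool [ 0.9 -0.  -0.5]
```

View pics/w16c.png

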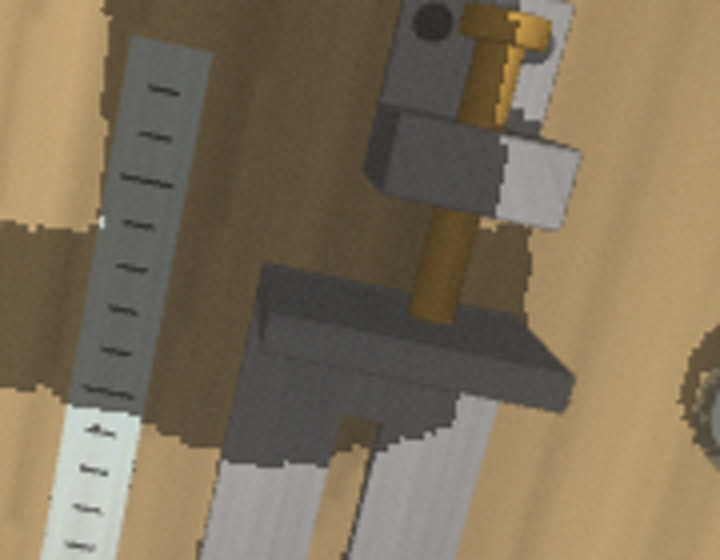

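Run:
```python
from h import *
c=cam("wrist")
for k,v in dict(fl1=(268,310,.071),fl2=(574,373,.071),in1=(262,345,.071),in2=(560,410,.071),base1=(264,264,.015),tipL=(412,312,.043),tipR=(457,322,.043),tipmid=(434,318,.045)).items():
    x=ray("wrist",220+v[0]/4,100+v[1]/4,v[2],c); print(k,w2b(x).round(1))
```

```text
fl1 [-29.4 125.8]
fl2 [ 30.2 125.8]
in1 [-29.1 119. ]
in2 [ 29.6 118.2]
base1 [-28.9 124.9]
tipL [  2.1 126. ]
tipR [ 11.9 125.8]
tipmid [  6.5 126. ]
```

The flange's outer face is at y=125.8 mm and the tip at 125.9 mm, so they touch within image accuracy. I'll confirm by a light feel: turn the tool back and touch the flange at the earlier pose, expecting contact at TCP y=0.0748.

Request:
drive_tool([
  [[0, 0, 0], -7.1],
  [[0, 0, 0], -7.1],
  [[0, 0, 0], -7.1],
  [[0, 0, 0], -7.1],
  [[0, 0, 0], -7.1],
  [[0, 0, 0], -7.1],
  [[0, 0, 0], -7.1],
  [[0, 0, 0], -7.1],
])

```text
time: 19.35
tool_pos: [0.493, 0.0668, 0.1612]
tcp_rot: [-0.671, -3.069, 0.001]
wrist_force: [0.4, -0.5, -0.5]
width: 0.003
```

Request:
drive_tool([
  [[0, 0, 0], -7.1],
  [[0, 0, 0], -7.1],
  [[0, 0, 0], -7.1],
  [[0, 0, 0], 0],
  [[0, 0, 0], 0],
])

```text
time: 19.77
tool_pos: [0.4928, 0.0672, 0.1612]
tcp_rot: [-0.107, -3.14, 0.001]
wrist_force: [-0.4, 0.0, 0.1]
width: -0.0
```

Run:
```python
from h import *
go(-2,96,56)
```

```text
t 19.77 pos [0.4928 0.0672 0.1612] board [-27.6  96.2] w -0.0
F [-0.45  0.04  0.05] F board [-0.45  0.01] q [ 0.09 -0.02  2.05 -0.    1.11 -1.42]
tool yaw of x rel board 179.58
tool shift mm [-2.560e+01  1.000e-01  1.052e+02]
```

Request:
drive_tool([
  [[-13, -2, 0], 0.2],
  [[-12.5, -1, 0], 0.2],
  [[0, 0, 25], 0],
  [[0, 0, 25], 0],
  [[0, 0, 25], 0],
  [[0, 0, 20], 0],
  [[0, 0, 10], 0],
  [[0, 0, 0], 0],
])

```text
time: 20.43
tool_pos: [0.5164, 0.0633, 0.0536]
tcp_rot: [-0.112, -3.135, 0.001]
wrist_force: [-1.1, -0.7, -0.5]
width: -0.0
```

Run:
```python
from h import *
go(-2,105.3,56.2)
```

```text
t 20.43 pos [0.5164 0.0633 0.0536] board [-3.8 93.7] w -0.0
F [-1.09 -0.66 -0.49] F board [-1.05 -0.72] q [ 0.07  0.16  2.09 -0.    0.9  -1.42]
tool yaw of x rel board 179.4
tool shift mm [-1.7 11.6 -2.6]
```

Request:
drive_tool([
  [[0, 0, 0], 0],
  [[0, 2, 0], 0.4],
  [[0, 2, 0], 0],
  [[0, 2, 0], 0],
  [[0, 1.5, 0], 0],
  [[0, 1, 0], 0],
  [[0, 0, 0], 0],
])

```text
time: 21.02
tool_pos: [0.5187, 0.0725, 0.0569]
tcp_rot: [0.121, 3.138, 0.0]
wrist_force: [0.3, -0.1, -0.1]
width: 0.002
```

Request:
drive_tool([
  [[0, 0.5, 0], 0],
  [[0, 0, 0], 0],
])

```text
time: 21.18
tool_pos: [0.5184, 0.0728, 0.0564]
tcp_rot: [0.121, 3.139, -0.0]
wrist_force: [-0.6, 1.0, -0.1]
width: -0.003
```

Request:
drive_tool([
  [[0, 0.5, 0], 0],
  [[0, 0, 0], 0],
])

```text
time: 21.35
tool_pos: [0.5184, 0.0732, 0.0563]
tcp_rot: [-0.121, -3.139, 0.0]
wrist_force: [-0.0, 0.7, 0.4]
width: -0.001
```

Run:
```python
from h import *
go(-2,105.3,56.2)
```

```text
t 21.35 pos [0.5184 0.0732 0.0563] board [ -2.4 103.7] w -0.0
F [-0.    0.67  0.39] F board [-0.04  0.66] q [ 0.09  0.16  2.08 -0.    0.9  -1.4 ]
tool yaw of x rel board 179.07
tool shift mm [-0.4  1.6  0.1]
```

Request:
drive_tool([
  [[0, 0.5, 0], -0.9],
  [[0, 0, 0], 0],
])

```text
time: 21.52
tool_pos: [0.5185, 0.0737, 0.0563]
tcp_rot: [-0.095, -3.14, 0.0]
wrist_force: [-0.6, 0.4, -0.5]
width: 0.003
```

Request:
drive_tool([
  [[0, 0.4, 0], 0],
  [[0, 0, 0], 0],
])

```text
time: 21.68
tool_pos: [0.5185, 0.0741, 0.0564]
tcp_rot: [-0.097, -3.14, -0.0]
wrist_force: [0.3, -0.6, -0.3]
width: 0.0
```

Request:
drive_tool([
  [[0, 0.3, 0], 0],
  [[0, 0, 0], 0],
])

```text
time: 21.85
tool_pos: [0.5186, 0.0744, 0.0564]
tcp_rot: [-0.097, -3.14, -0.0]
wrist_force: [0.4, -0.2, -0.5]
width: -0.0
```

Request:
drive_tool([
  [[0, 0.3, 0], 0],
  [[0, 0, 0], 0],
])

```text
time: 22.02
tool_pos: [0.5186, 0.0746, 0.0564]
tcp_rot: [-0.097, -3.14, 0.0]
wrist_force: [-0.1, -0.5, -0.3]
width: -0.0
```

Request:
drive_tool([
  [[0, 0.3, 0], 0],
  [[0, 0, 0], 0],
])

```text
time: 22.18
tool_pos: [0.5186, 0.0746, 0.0564]
tcp_rot: [-0.096, -3.14, 0.001]
wrist_force: [0.2, -2.1, -0.1]
width: -0.006
```

Request:
drive_tool([
  [[0, 0.3, 0], 0],
  [[0, 0, 0], 0],
])

```text
time: 22.35
tool_pos: [0.5186, 0.0747, 0.0564]
tcp_rot: [-0.096, -3.14, 0.002]
wrist_force: [0.3, -5.7, 0.6]
width: 0.001
```

Contact is at 0.0746–0.0747, within 0.1 mm of the touch before clamping, so the flange hasn't moved. Now I'll withdraw.

Request:
drive_tool([
  [[0, -1, 0], 0],
  [[0, -2, 0], 0],
  [[0, -4, 0], 0],
  [[0, -4, 0], 0],
  [[0, 0, -25], 0],
  [[0, 0, -40], 0],
  [[0, 0, -40], 0],
  [[0, 0, -20], 0],
])

```text
time: 23.02
tool_pos: [0.5203, 0.0643, 0.1864]
tcp_rot: [0.097, 3.134, 0.002]
wrist_force: [1.9, 0.3, 0.6]
width: 0.002
```

Request:
drive_tool([
  [[20, 35, -10], 0],
  [[20, 35, 0], 0],
  [[20, 35, 0], 0],
  [[20, 35, 0], 0],
  [[0, 0, 0], 0],
  [[0, 0, 0], 0],
])

```text
time: 23.52
tool_pos: [0.4457, 0.2105, 0.1915]
tcp_rot: [0.09, 3.14, 0.0]
wrist_force: [0.2, -0.6, -0.3]
width: 0.002
```

Run:
```python
from h import *
lev("w17")
for n in("top","side"):
    cv2.imwrite(f"pics/{n}17.png",bot.read_camera(n)[:,:,::-1])
crop("pics/top17.png","pics/top17c.png",185,140,160,100,5)
```

```text
t 23.52 pos [0.4457 0.2105 0.1915] board [-83.4 236.4] w 0.0
F [ 0.2  -0.56 -0.27] F board [ 0.23 -0.55] q [ 0.39 -0.05  2.03  0.    1.17 -1.12]
tool yaw of x rel board -179.77
F tool [-0.2 -0.5  0.3]
```

View pics/w17.png

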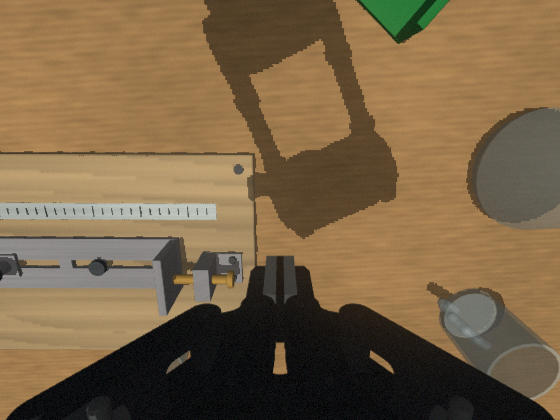

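View pics/side17.png

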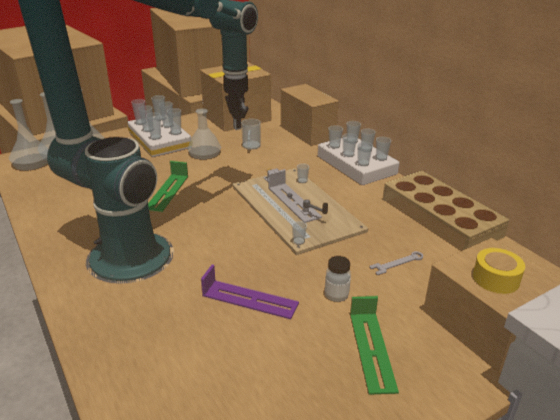

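The flange is on the screw tip at (176,280) in the wrist view. In the side view the lever is swung round, every bystander is where it stood, and the robot is clear. I'll hand it in.

```bash
python3 -c "
from workcell import bot
print(bot.finish_job())"
```

```text
the job is handed in; nothing more can be done
None
```

I slid the steel bracket about 46 mm with shut fingers until its flange met the set screw tip. I then pressed to 7.8 N at the wrist. About 2 N of that was sliding friction, so roughly 5–6 N reached the screw. I swung the lever about 65° clockwise until it was tight at 9.5–10.5 N on the knob, and backed the robot clear. The job was handed in at about 23.6 s of the 64 s allowed.

**Last checks**
- **Flange contact:** after tightening, the close wrist view puts the flange face at 125.8 mm and the screw tip at 125.9 mm. A light touch on the flange found contact within 0.1 mm of the pose before clamping, so it did not move. That touch pressed at up to 5.7 N.
- **Other things:** the last side view shows the glasses, mug, decanter, wrench and jar where they stood at the start.

**What went less cleanly**
- **First push:** the finger's flare rode on the flange's top edge with about 4.5 N of downward force. I backed off and raised the tool before going on.
- **Force readings:** they scatter by about 1 N, so the forces above are only that accurate.

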